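# Load the bent pipe into the inspection rests

### The arm

A 6-joint arm with a two-finger parallel gripper is mounted at the origin on the work surface. World frame = base frame: x ahead of the robot, y to its left, z up, the work surface at z = 0. Lengths are in m, angles in rad, forces in N, time in s.
With the tool pointing down it reaches from about 0.25 to 0.725 m from the base axis. Payload 4 kg.
Tool frame: the origin (TCP) lies between the finger pads; the fingertips stand 19 mm ahead of it and the grasp point (between the pads) is the TCP; z points along the fingers, y is the line along which they close (so a half turn about z gives the same grasp; the last joint's range is limited). The gripper opens to 85 mm and grips with 20 to 120 N. Pads are 22 mm wide; open, the fingers measure 114 mm over their backs; the gripper's body (76 mm by 85 mm) begins 54 mm behind the grasp point. The pads swing forward as they close: fully open they stand 13 mm farther back than shut.
Start: joints at [1.144, 0.241, 0.005, 1.335, 0, 1.571], TCP at [0.207, 0.455, 0.25] pointing down, gripper open.
Joint ranges: [-2.72, 2.72], [-1.05, 1.87], [-1.09, 1.28], [-1.99, 2.15], [-1.42, 1.44], [-3.14, 3.14]. Speed limits (rad/s): [2.79, 2.79, 3.14, 3.14, 3.14, 3.14].

### API

Orientations are given as a rotation vector (axis times angle).
In Python, from plant import ctrl gives the robot as it stands.
- The arm moves only by the shell command python3 -m jog 'ROWS'. ROWS is JSON, a list that holds one entry, the list of rows, each a list of 7 numbers: the shift along the tool's x, y, z normalised to -1 to 1, where 1 is 300 mm, then the turn, a rotation vector about the tool's x, y, z normalised to -1 to 1, where 1 is 360 degrees, then the finger opening in mm, from 0 to 85.4. In form: [[[tx, ty, tz, wx, wy, wz, claw], ...]]. A call has 1 to 20 rows; each row is the pose to reach, as a shift and turn from the pose commanded when the call began, along the tool's axes at that moment, turning the shorter way round; what a row does not reach only later rows make up. A row lasts 1/8 s, in which the tool goes at most 62.5 mm and 10.7 degrees, less where a joint would pass 70% of its speed; a pose out of reach is approached as far as the arm can. A call with a number of a shift or a turn outside -1 to 1 is refused whole. A call with a gripper value outside its range is refused whole. The fingers move at their own pace and stop on an object; the grip force is fixed at half the most. Time passes only in rows, so rows that repeat a pose let the fingers close. It gives the time, the measured TCP pose, the force, the opening and the grip force at its end, in the units of the state.
- ctrl.observe(): the state, without advancing time (a new reading comes with each control period).
- ctrl.get_image(name): name is "scene" or "top" or "wrist"; returns (picture, depth): 420x560x3 uint8, red, green, blue; 420x560 float32, m along the optical axis (not along the pixel's ray), 0 where there is no reading.
- ctrl.camera_params(name): a dict with "intrinsics" (3x3 intrinsics, pixels), "extrinsics" (4x4, takes a point from camera to world coordinates). Camera axes: x right, y up, looking along -z (the intrinsics and any distortion apply to the point x, -y, -z); pixel columns grow to the right and rows downward; lengths in m; the calibration is good to about 2 mm. A picture is of the moment at which its call begins: read the wrist's pose just before it. camera_params takes no time and is no camera call; for the wrist camera it gives the pose at the moment of the call.
- ctrl.close_job(): hands the job in; it is judged then, once.
The state is a dict: "clock": time; "joint_positions": joint angles; "dq": joint speeds; "joint_efforts": joint torques, N m; "position": TCP position; "tool_rot": TCP orientation; "contact_force": force on the tool from outside, world axes, zero at the start; "wrist_torque": the same for the moment, N m; "grip_width": finger opening in m; "gripper_force": force on a finger pad.
Only numpy, scipy, OpenCV 4.12 (cv2) and the standard library are available. Lean on these libraries where they do the work, as an engineer would, in place of code of your own. Each camera call takes 0.05 s, during which the arm holds its last target. There are 200 camera calls.

### The job

Pick up the bent pipe with the orange end sleeves, turn it to suit the inspection fixture and lay it over the light panel so that both orange ends lie fully down in the two black notched rests, each sleeve about centred lengthwise in its notch. Lower it in, do not drop it, let go, and leave the blue-sleeved bent pipe and the straight pipe where they are.

Things in the scene. Friction and masses are not known exactly. Their poses are not given: they have to be found in the camera images.
- bent_pipe: Flat Z of 12 mm steel pipe, orange sleeves on both ends, 168 x 120 x 20 mm, up to 0.31 kg. Origin: middle, on the underside; z up. Middle run along y, +-50 mm, with a square brass union (20 x, 40 y, 20 high) at the origin: balance point, grip it across x. Legs run to +x at y=50, to -x at y=-50; sleeves 20 dia, 40 long, centred at (64,50), (-64,-50) mm. Same after half a turn. Any yaw.
- fixture: Fixed blue plate 190 x 180 x 10 mm, 80 mm glowing panel (top 17 mm up) and two black rests at (64,50), (-64,-50) mm, 24 (x) by 56 (y), 52 high. Notches along x, open on top: floor 24 wide, 30 mm above the table, mouth 44 wide. Origin: plate centre, on the table; z up. Loaded, the orange pipe's origin is 30 mm straight above this one, its x along this x, either way round.
- other_pipe: Bystander: same kind and size of pipe with blue sleeves, bent to the opposite hand (sleeves at (64,-50) and (-64,50) mm), so it does not fit the rests. Origin: middle, on its underside.
- straight_pipe: Bystander: straight pipe 160 mm long (along its x), 20 mm high, black sleeves, brass union in the middle, lying crosswise beyond the bent pipes. Origin: middle, on its underside.
Not all that is in view belongs to the job. Leave any purple or turquoise look-alike of the bent_pipe alone.

How it is judged:
At the end, for the whole second after the job is handed in: Orange-sleeved pipe still, released, level within 5 degrees, both sleeves down in the notches (origin 26 to 36 mm above the fixture's), middle within 14 mm of the fixture's middle, legs within 10 degrees of the notches; blue-sleeved and straight pipes moved less than 30 mm (horizontal distance between bent_pipe and fixture below 0.014 m and angle between the x axis of bent_pipe and the x axis of fixture, either way round below 0.18 rad and z of bent_pipe in the frame of fixture between 0.026 and 0.036 m and angle between bent_pipe's own z axis and vertical below 0.09 rad and linear speed of bent_pipe below 0.02 m/s and distance of each of other_pipe, straight_pipe from where it was at the start of the episode below 0.03 m); the robot touches nothing.
It fails at once if the blue-sleeved pipe is moved more than 30 mm (distance of other_pipe from where it was at the start of the episode above 0.03 m).
It fails at once if the straight pipe is moved more than 30 mm (distance of straight_pipe from where it was at the start of the episode above 0.03 m).
It fails at once if the bent pipe is dropped onto the fixture (falls free, faster than 0.7 m/s, a fall of about 25 mm) (horizontal distance between bent_pipe and fixture below 0.12 m and linear speed of bent_pipe above 0.7 m/s and contact force between bent_pipe and the fingers below 0.1 N).
It also fails if it takes over 38 s, if anything falls off the work surface, if the arm or the gripper's body presses on something with over 40 N, if the wrist force passes 120 N, or if a joint passes its speed limit or range.

## Working session

There is one attempt and no reset: what is moved stays moved. The work goes in short steps, Python scripts to look and compute and a shell command to move; the robot and the scene stay as the last step left them, time stands still between calls to the robot, and variables do not carry over. Pictures are saved under pics/ and viewed, at most 10 in all, crops included, and the job is handed in when it is done.

```bash
mkdir -p pics
cat > h.py <<'E'
import numpy as np, cv2
from plant import ctrl
def snap(name,tag):
    P=ctrl.camera_params(name); im,d=ctrl.get_image(name)
    np.savez(f'pics/{tag}.npz',d=d,K=P['intrinsics'],T=P['extrinsics'],im=im)
    cv2.imwrite(f'pics/{tag}.png',im[:,:,::-1]); 
def px(tag,u,v,z=None):
    f=np.load(f'pics/{tag}.npz'); K,T,d=f['K'],f['T'],f['d']
    r=np.array([(u-K[0,2])/K[0,0],-(v-K[1,2])/K[1,1],-1.])
    if z is None:
        w=d[max(0,int(v)-1):int(v)+2,max(0,int(u)-1):int(u)+2]; s=np.median(w)
    else: s=(z-T[2,3])/(T[:3,:3]@r)[2]
    return T[:3,:3]@(r*s)+T[:3,3]
E
python3 - <<'E'
from h import *
snap('top','top1'); s=ctrl.observe(); print(s['position'],s['tool_rot'],s['clock'],s['grip_width']); print(ctrl.camera_params('top'))
E
```

```text
[0.20672195 0.4546073  0.24941554] [-0.66518296 -3.06988459  0.00323241] 0.05 0.08528057972415141
{'intrinsics': array([[387.99912097,   0.        , 280.10909701],
       [  0.        , 387.99912097, 221.39986094],
       [  0.        ,   0.        ,   1.        ]]), 'extrinsics': array([[-0.02642541,  0.99606228, -0.08462646,  0.43285131],
       [-0.99892604, -0.02308843,  0.04017087, -0.12264206],
       [ 0.03805879,  0.0855971 ,  0.99560266,  0.90679941],
       [ 0.        ,  0.        ,  0.        ,  1.        ]])}
```

View pics/top1.png

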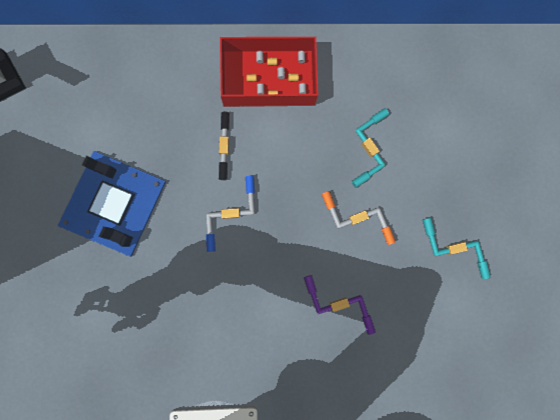

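The top view shows the orange pipe's union at about (360,217) with sleeves at (328,200) and (390,234). The fixture's panel is at about (111,203), with its rests near (99,166) and (117,237). The blue pipe is at (230,213).

Run:
```python
from h import *
f=np.load('pics/top1.npz'); im=f['im']; hsv=cv2.cvtColor(im,cv2.COLOR_RGB2HSV)
a=im[150:260,310:410]; b=im[140:265,50:180]
cv2.imwrite('pics/c1.png',np.hstack([cv2.resize(x[:,:,::-1],(390,390),interpolation=cv2.INTER_CUBIC) for x in(a,b)]))
def blobs(m,z,box,mn=30):
    mm=np.zeros_like(m); u0,v0,u1,v1=box; mm[v0:v1,u0:u1]=m[v0:v1,u0:u1]
    n,l,st,c=cv2.connectedComponentsWithStats(mm)
    for i in range(1,n):
        if st[i,4]>mn: print(c[i].round(1),st[i,4],px('top1',*c[i],z).round(4))
H,S,V=cv2.split(hsv)
print('orange');blobs(((H<14)&(S>150)&(V>120)).astype('u1'),.014,(310,150,410,260))
print('union');blobs(((H>=15)&(H<26)&(S>80)&(V>120)).astype('u1'),.02,(335,195,385,240))
print('panel');blobs(((S<60)&(V>190)).astype('u1'),.017,(60,140,170,260))
print('rests');blobs(((V<45)).astype('u1'),.045,(60,140,170,260))
print('plate');m=((H>100)&(H<125)&(S>120)&(V>50)).astype('u1');blobs(m,.01,(50,140,175,262),500)
```

```text
orange
[328.  199.7] 124 [ 0.557  -0.2719  0.014 ]
[388.2 235. ] 129 [ 0.471  -0.4097  0.014 ]
union
[358.7 217.2] 153 [ 0.5138 -0.3407  0.02  ]
panel
[114.5 204.1] 661 [0.5567 0.2173 0.017 ]
rests
[ 90.5 163.2] 102 [0.6454 0.2599 0.045 ]
[110.3 171.7] 65 [0.6254 0.2165 0.045 ]
[107.1 232.9] 70 [0.4896 0.222  0.045 ]
[127.2 240.6] 53 [0.4718 0.1785 0.045 ]
plate
[112.2 203.6] 4583 [0.559  0.2252 0.01  ]
```

View pics/c1.png

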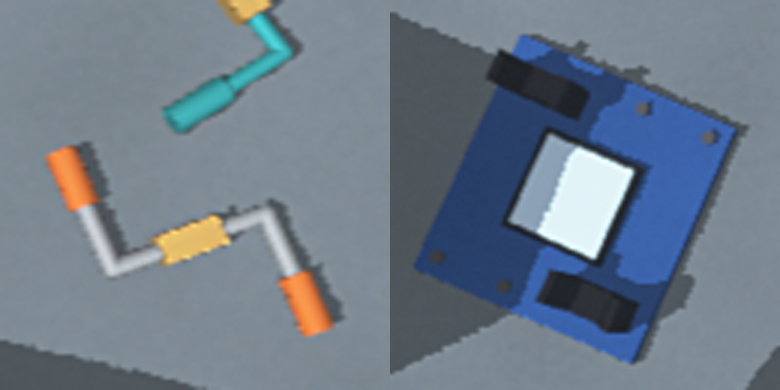

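The crop confirms a pipe yaw of about 20° and a fixture yaw of about -24.5°. I'll fly over to the pipe now.

```bash
cat >> h.py <<'E'
from scipy.spatial.transform import Rotation as R
def plan(x,y,z,yaw):
    "rows numbers to bring TCP to x,y,z, tool down, tool y at yaw deg (mod 180)"
    s=ctrl.observe(); R0=R.from_rotvec(s['tool_rot']); best=None
    for k in (0,180):
        a=np.radians(yaw+k); Y=np.array([np.cos(a),np.sin(a),0]); Z=np.array([0,0,-1.])
        w=(R0.inv()*R.from_matrix(np.c_[np.cross(Y,Z),Y,Z])).as_rotvec()
        if best is None or np.linalg.norm(w)<np.linalg.norm(best): best=w
    t=R0.inv().apply(np.array([x,y,z])-s['position'])
    print('row',(t/.3).round(4),(best/2/np.pi).round(4),'q',s['joint_positions'].round(2),'p',s['position'].round(4),'t',s['clock'],'F',s['contact_force'].round(1),'w',s['grip_width'])
E
python3 -m jog '[[[-0.7,-0.7,0,0,0,0,85],[-0.7,-0.7,0,0,0,0,85],[-0.7,-0.7,0,0,0,0,85],[-0.7,-0.7,0,0,0,0,85],[-0.7,-0.7,0,0,0,0,85],[-0.7,-0.7,0,0,0,0,85]]]'
python3 -m jog '[[[-0.7,-0.7,0,0,0,0,85],[-0.7,-0.7,0,0,0,0,85],[-0.7,-0.7,0,0,0,0,85],[-0.7,-0.7,0,0,0,0,85],[-0.7,-0.7,0,0,0,0,85],[-0.7,-0.7,0,0,0,0,85]]]'
python3 -c "
from h import *
plan(.514,-.341,.16,20)"
```

```text
clock: 0.8
position: [0.3115, 0.1744, 0.25]
tool_rot: [-0.675, -3.068, 0.001]
contact_force: [-0.7, -0.4, -0.9]
grip_width: 0.0848
gripper_force: 0.0
clock: 1.55
position: [0.4165, -0.1026, 0.2495]
tool_rot: [-0.671, -3.068, -0.0]
contact_force: [0.2, 0.3, 0.1]
grip_width: 0.085
gripper_force: 0.0
row [-0.6274 -0.5866  0.2979] [-1.000e-04 -1.000e-04  1.259e-01] q [-0.24  0.1  -0.17  1.3   0.    0.19] p [ 0.4165 -0.1026  0.2495] t 1.55 F [0.2 0.3 0.1] w 0.08500414373128587
```

```bash
python3 -m jog '[[[-0.627,-0.587,0.298,0,0,0.126,85],[-0.627,-0.587,0.298,0,0,0.126,85],[-0.627,-0.587,0.298,0,0,0.126,85],[-0.627,-0.587,0.298,0,0,0.126,85],[-0.627,-0.587,0.298,0,0,0.126,85],[-0.627,-0.587,0.298,0,0,0.126,85],[-0.627,-0.587,0.298,0,0,0.126,85]]]'
python3 - <<'E'
from h import *
plan(.514,-.341,.01,20)
snap('wrist','w1')
f=np.load('pics/w1.npz'); im=f['im']; H,S,V=cv2.split(cv2.cvtColor(im,cv2.COLOR_RGB2HSV))
for nm,m,z in(('o',(H<14)&(S>150)&(V>60),.014),('u',(H>=15)&(H<26)&(S>80)&(V>80),.02)):
    n,l,st,c=cv2.connectedComponentsWithStats(m.astype('u1'))
    for i in range(1,n):
        if st[i,4]>200: print(nm,c[i].round(),st[i],px('w1',*c[i],z).round(4))
E
```

```text
clock: 2.42
position: [0.5141, -0.337, 0.1608]
tool_rot: [-1.793, -2.578, -0.001]
contact_force: [0.0, 0.1, 1.0]
grip_width: 0.0847
gripper_force: 0.0
row [-0.013  -0.0048  0.5028] [-0.0001 -0.0002  0.001 ] q [-0.58  0.52  0.18  1.23  0.    0.64] p [ 0.5141 -0.337   0.1608] t 2.425 F [0.  0.1 1. ] w 0.08467571193474849
o [353. 151.] [329 142  54  12 277] [ 0.5578 -0.2798  0.014 ]
o [198. 261.] [176 246  49  23 229] [ 0.4704 -0.4134  0.014 ]
u [38. 45.] [  21   13   36   63 1767] [ 0.3161 -0.2887  0.02  ]
u [357. 138.] [332 130  51  18 834] [ 0.5556 -0.2698  0.02  ]
u [274. 203.] [ 262  177   25   52 1247] [ 0.514  -0.3404  0.02  ]
u [199. 256.] [177 247  45  18 704] [ 0.4709 -0.4056  0.02  ]
u [446. 295.] [427 281  35  31 668] [ 0.6841 -0.3662  0.02  ]
```

View pics/w1.png

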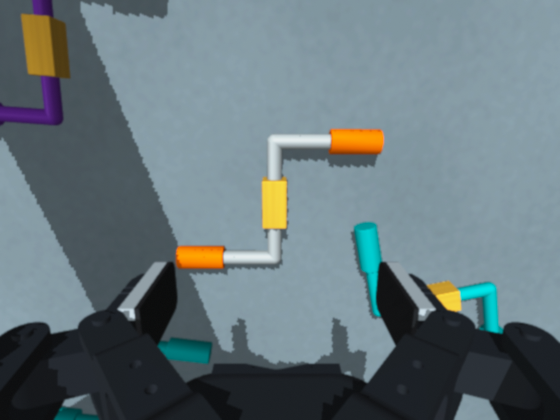

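The wrist view confirms the union at (274,203), aligned with the fingers; the turquoise look-alike's sleeve at (366,232) is clear of them. Descending to grasp.

```bash
python3 -m jog '[[[-0.012,-0.004,0.2,0,0,0.001,60],[-0.012,-0.004,0.3,0,0,0.001,60],[-0.012,-0.004,0.4,0,0,0.001,60],[-0.012,-0.004,0.44,0,0,0.001,60],[-0.012,-0.004,0.459,0,0,0.001,60],[-0.012,-0.004,0.459,0,0,0.001,60],[-0.012,-0.004,0.459,0,0,0.001,10],[-0.012,-0.004,0.459,0,0,0.001,10],[-0.012,-0.004,0.459,0,0,0.001,10],[-0.012,-0.004,0.459,0,0,0.001,10],[-0.012,-0.004,0.459,0,0,0.001,10],[-0.012,-0.004,0.459,0,0,0.001,10]]]'
```

```text
clock: 3.98
position: [0.5146, -0.3435, 0.0243]
tool_rot: [1.805, 2.569, 0.0]
contact_force: [-0.5, 1.0, 5.8]
grip_width: 0.0186
gripper_force: 61.1
```

```bash
python3 -m jog '[[[0,0,-0.05,0,0,0,10],[0,0,-0.15,0,0,0,10],[0,0,-0.3,0,0,0,10],[0,0,-0.47,0,0,0,10],[0,0,-0.47,0,0,0,10],[0,0,-0.47,0,0,0,10]]]'
python3 -c "
from h import *
plan(.557,.216,.165,-24.5)"
```

```text
clock: 4.72
position: [0.5133, -0.3427, 0.1638]
tool_rot: [-1.805, -2.57, 0.0]
contact_force: [0.4, 0.1, -2.9]
grip_width: 0.0183
gripper_force: 60.3
row [ 1.7027  0.7685 -0.003 ] [-2.000e-04 -1.000e-04  1.231e-01] q [-0.59  0.52  0.19  1.24 -0.    0.64] p [ 0.5133 -0.3427  0.1638] t 4.725 F [ 0.4  0.1 -2.9] w 0.018292366560530415
```

```bash
python3 -m jog '[[[0.06,0.03,0,0,0,0,10],[0.17,0.08,0,0,0,0,10],[0.3,0.14,0,0,0,0,10],[0.45,0.2,0,0,0,0,10],[0.6,0.27,0,0,0,0,10],[0.75,0.34,0,0,0,0,10],[0.85,0.385,0,0,0,0,10],[0.85,0.385,0,0,0,0,10]]]'
python3 -c "
from h import *
plan(.557,.216,.165,-24.5)"
```

```text
clock: 5.72
position: [0.5346, -0.0604, 0.1626]
tool_rot: [-1.797, -2.572, 0.002]
contact_force: [-0.5, 0.7, -2.1]
grip_width: 0.0182
gripper_force: 60.2
row [ 0.8393  0.3872 -0.0073] [-0.0006 -0.0002  0.124 ] q [-0.11  0.37 -0.05  1.16  0.    1.11] p [ 0.5346 -0.0604  0.1626] t 5.725 F [-0.5  0.7 -2.1] w 0.01816060333071799
```

```bash
python3 -m jog '[[[0.06,0.03,0,0,0,0.01,10],[0.17,0.08,0,0,0,0.03,10],[0.3,0.14,0,0,0,0.05,10],[0.45,0.2,0,0,0,0.07,10],[0.6,0.27,0,0,0,0.09,10],[0.75,0.34,0,0,0,0.11,10],[0.839,0.387,-0.005,0,0,0.123,10],[0.839,0.387,-0.005,0,0,0.123,10],[0.839,0.387,-0.005,0,0,0.123,10],[0.839,0.387,-0.005,0,0,0.123,10]]]'
python3 - <<'E'
from h import *
plan(.557,.216,.165,-24.5)
snap('wrist','w2'); snap('scene','s2')
E
```

```text
clock: 6.98
position: [0.5596, 0.2108, 0.1652]
tool_rot: [2.643, 1.699, -0.002]
contact_force: [0.0, 0.2, -2.0]
grip_width: 0.018
gripper_force: 60.2
row [ 0.0123 -0.0151  0.0008] [-0.0001  0.0002 -0.0001] q [ 0.36  0.48  0.13  1.22 -0.    2.36] p [0.5596 0.2108 0.1652] t 6.975 F [ 0.   0.2 -2. ] w 0.01804319814065252
```

View pics/w2.png

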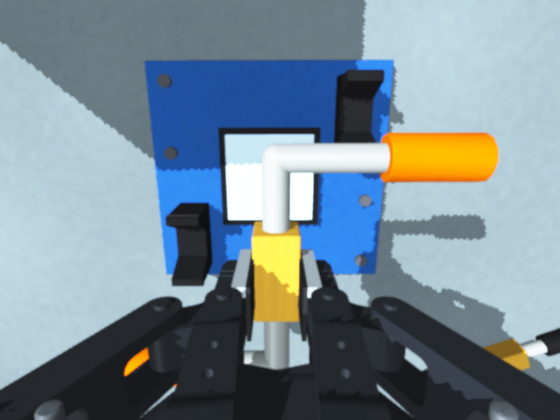

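The view shows the plate's corners at (146,61), (393,60), (375,273) and (167,274). The panel frame is about (220,128)–(323,223), and the sleeve is at (440,157).

Run:
```python
from h import *
P=[px('w2',u,v,.010) for u,v in((146,61),(393,60),(375,273),(167,274))]
for p in P: print(p.round(4))
print('plate',np.mean(P,0).round(4)); a=lambda d:np.degrees(np.arctan2(d[1],d[0])).round(2)
print([ (np.linalg.norm(P[i]-P[j]).round(4),a(P[i]-P[j])) for i,j in((0,1),(3,2),(0,3),(1,2))])
f=np.load('pics/w2.npz'); H,S,V=cv2.split(cv2.cvtColor(f['im'],cv2.COLOR_RGB2HSV))
Q=[px('w2',u,v,.017) for u,v in((220,128),(319,127),(320,223),(223,224))]
print('panel',np.mean(Q,0).round(4),[(np.linalg.norm(Q[i]-Q[j]).round(4),a(Q[i]-Q[j])) for i,j in((0,1),(3,2))])
# rests tops z=.052 outer ends
for q in((347,72),(383,71),(171,206),(208,204)): print(q,px('w2',*q,.052).round(4))
s=ctrl.observe(); z=s['position'][2]-.0243
for q in((384,157),(490,157),(254,228),(300,228),(276,228)): print(q,px('w2',*q,z+(.01 if q[0]>350 else .02)).round(4))
im=f['im'][:,:,::-1]; cv2.imwrite('pics/c2.png',cv2.resize(im[45:295,130:410],(672,600),interpolation=cv2.INTER_CUBIC))
```

```text
[0.5132 0.3473 0.01  ]
[0.684  0.2701 0.01  ]
[0.6107 0.1075 0.01  ]
[0.439  0.1847 0.01  ]
plate [0.5617 0.2274 0.01  ]
[(np.float64(0.1874), np.float64(155.68)), (np.float64(0.1883), np.float64(155.79)), (np.float64(0.1787), np.float64(65.46)), (np.float64(0.1784), np.float64(65.73))]
panel [0.5623 0.2277 0.017 ] [(np.float64(0.0772), np.float64(156.04)), (np.float64(0.0819), np.float64(156.11))]
(347, 72) [0.6402 0.2765 0.052 ]
(383, 71) [0.6617 0.2673 0.052 ]
(171, 206) [0.4913 0.2447 0.052 ]
(208, 204) [0.5164 0.2349 0.052 ]
(384, 157) [0.6208 0.24   0.1513]
(490, 157) [0.6597 0.2222 0.1513]
(254, 228) [0.5621 0.2373 0.1613]
(300, 228) [0.5787 0.2297 0.1613]
(276, 228) [0.57   0.2337 0.1613]
```

View pics/c2.png

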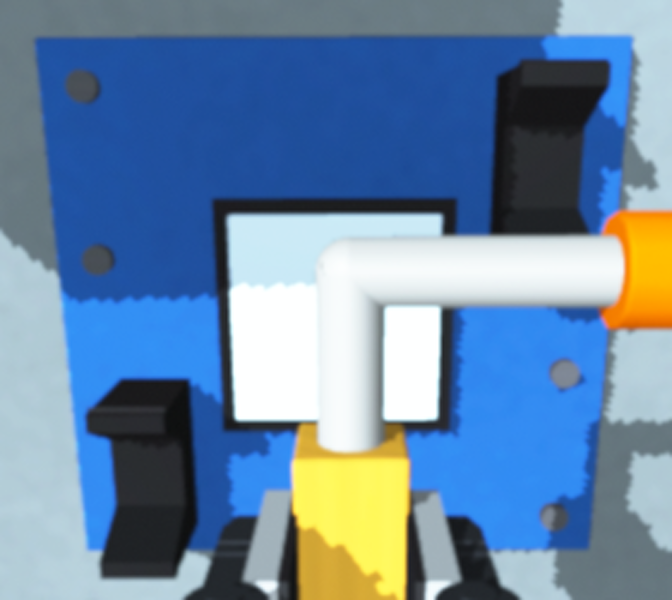

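```bash
python3 -c "
from h import *
plan(.5608,.2256,.0950,-24.2)"
```

```text
row [ 0.0458 -0.0173  0.2354] [-0.      0.0001 -0.001 ] q [ 0.36  0.48  0.13  1.22 -0.    2.36] p [0.5598 0.211  0.1656] t 7.075 F [ 0.7 -0.6 -1.5] w 0.018241469764384264
```

```bash
python3 -m jog '[[[0.02,-0.01,0,0,0,-0.001,10],[0.046,-0.017,0.02,0,0,-0.001,10],[0.046,-0.017,0.08,0,0,-0.001,10],[0.046,-0.017,0.15,0,0,-0.001,10],[0.046,-0.017,0.2,0,0,-0.001,10],[0.046,-0.017,0.235,0,0,-0.001,10],[0.046,-0.017,0.235,0,0,-0.001,10],[0.046,-0.017,0.235,0,0,-0.001,10]]]'
python3 - <<'E'
from h import *
plan(.5608,.2256,.055,-24.2)
snap('wrist','w3'); snap('scene','s3')
a=cv2.imread('pics/w3.png'); b=cv2.imread('pics/s3.png')
cv2.imwrite('pics/c3.png',np.hstack([cv2.resize(a,(400,300)),cv2.resize(b,(400,300))]))
E
```

```text
clock: 8.07
position: [0.5615, 0.2271, 0.0959]
tool_rot: [2.636, 1.709, 0.002]
contact_force: [0.2, -1.2, -0.6]
grip_width: 0.0185
gripper_force: 60.2
row [-5.700e-03 -1.000e-04  1.362e-01] [ 0.0001 -0.0001  0.0003] q [0.38 0.55 0.05 1.07 0.   2.38] p [0.5615 0.2271 0.0959] t 8.075 F [ 0.2 -1.2 -0.6] w 0.018521523016467305
```

View pics/c3.png

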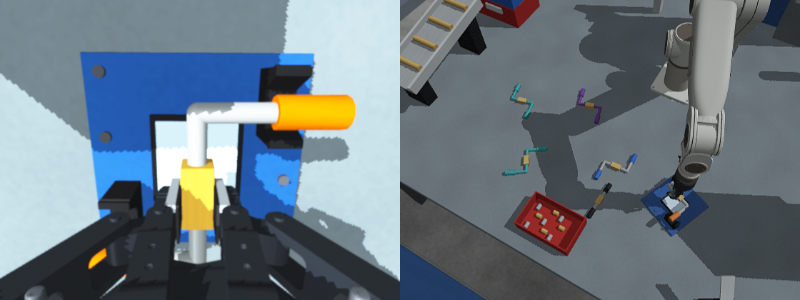

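View pics/w3.png

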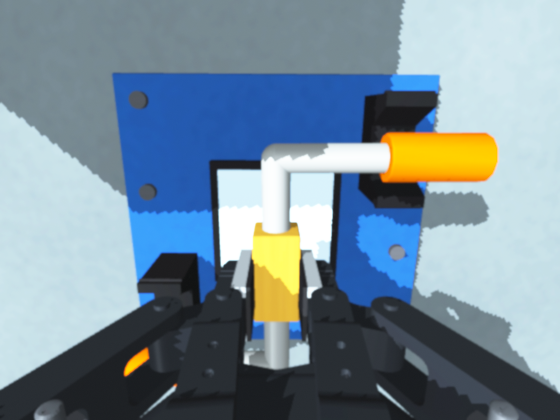

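The pipe sits above the rests, with its sleeve at (440,157) and rest A's lips spanning roughly (385–438,93) to (372–424,207). I'll check the offset numerically.

Run:
```python
from h import *
th=np.radians(-24.2); Rm=np.array([[np.cos(th),-np.sin(th)],[np.sin(th),np.cos(th)]])
z=.0959-.0243
def o(u,v,zz,loc): p=px('w3',u,v,zz)[:2]; print((u,v),'origin est',(p-Rm@np.array(loc)/1000).round(4))
print('fixture'); o(438,93,.052,(76,78)); o(424,207,.052,(76,22)); 
for c,l in(((113,73),(-95,90)),((440,75),(95,90))): o(*c,.010,l)
print('pipe'); o(384,157,z+.010,(44,50)); o(496,157,z+.010,(84,50)); o(276,236,z+.02,(0,20)); o(276,157,z+.010,(0,50))
```

```text
fixture
(438, 93) origin est [0.5611 0.2271]
(424, 207) origin est [0.5616 0.2275]
(113, 73) origin est [0.5626 0.2268]
(440, 75) origin est [0.5608 0.2268]
pipe
(384, 157) origin est [0.562  0.2291]
(496, 157) origin est [0.567  0.2269]
(276, 236) origin est [0.5621 0.2286]
(276, 157) origin est [0.5622 0.2289]
```

```bash
python3 -m jog '[[[-0.004,0,0.02,0,0,0,10],[-0.004,0,0.045,0,0,0,10],[-0.004,0,0.07,0,0,0,10],[-0.004,0,0.09,0,0,0,10],[-0.004,0,0.105,0,0,0,10],[-0.004,0,0.115,0,0,0,10],[-0.004,0,0.125,0,0,0,10],[-0.004,0,0.132,0,0,0,10],[-0.004,0,0.136,0,0,0,10],[-0.004,0,0.136,0,0,0,10],[-0.004,0,0.136,0,0,0,10]]]'
```

```text
clock: 9.55
position: [0.5606, 0.2258, 0.0546]
tool_rot: [2.636, 1.709, 0.0]
contact_force: [-0.4, -0.3, -0.7]
grip_width: 0.0182
gripper_force: 60.3
```

```bash
python3 -m jog '[[[0,0,0.002,0,0,0,10],[0,0,0.003,0,0,0,10],[0,0,0.003,0,0,0,20],[0,0,0.003,0,0,0,30],[0,0,0.003,0,0,0,50],[0,0,0.003,0,0,0,50],[0,0,0.003,0,0,0,50],[0,0,-0.05,0,0,0,50],[0,0,-0.15,0,0,0,50],[0,0,-0.3,0,0,0,50],[0,0,-0.45,0,0,0,50],[0,0,-0.6,0,0,0,50],[0,0,-0.6,0,0,0,50],[0,0,-0.6,0,0,0,50]]]'
python3 - <<'E'
from h import *
snap('wrist','w4')
E
```

```text
clock: 11.3
position: [0.5604, 0.2258, 0.2351]
tool_rot: [2.636, 1.709, 0.001]
contact_force: [-0.4, -0.1, 0.2]
grip_width: 0.05
gripper_force: 0.0
```

View pics/w4.png

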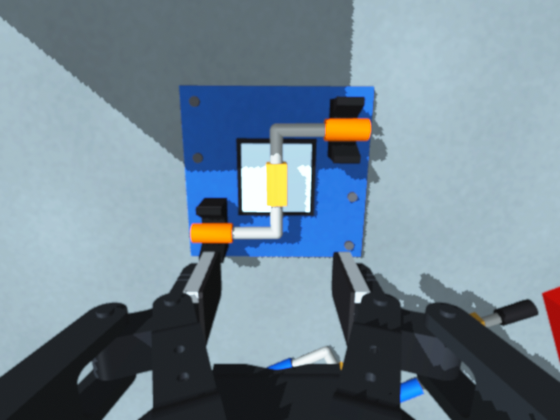

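Both sleeves lie in the notches, at (348,129) and (211,233), with the union over the panel at (277,185). I'll check heights by depth, then hand in if they fit.

Run:
```python
from h import *
p=[px('w4',*q) for q in((348,129),(211,233),(277,185))]
for q in p: print(q.round(4))
z=[q[2] for q in p]
if all(.044<v<.056 for v in z): print(ctrl.close_job())
```

```text
[0.6404 0.2481 0.05  ]
[0.4844 0.2099 0.0488]
[0.5623 0.2274 0.0498]
the job is handed in; nothing more can be done
None
```

The orange-sleeved pipe is released and lying level in both notches, about 1 mm off the fixture's middle by the wrist camera, and I handed the job in at about 11 s; the arm never went near the blue and straight pipes, and the judge's result was not shown.

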